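# Dial open the studio lockbox

### The job

Unlock the grey steel lockbox on the painting table. Turn its black dial counter-clockwise, let the red dot pass the white pointer once and stop when red comes to the pointer the second time; then turn clockwise, let the blue dot pass once and stop when blue comes to the pointer the second time; then turn counter-clockwise again, slowly and lightly, until the bolt drops in and, a little further, the dial stops dead. Now slide the brass bolt all the way towards the dial and let go, never forcing the dial or the bolt, and leave the paint bottle, the jar and the brush pot where they stand.

Things in the scene. Friction and masses are not known exactly. Their poses are not given: they have to be found in the camera images.
- lockbox: Grey steel lockbox bolted to the table, 170 mm (its x) by 260 mm (its y) by 85 mm high. Origin: centre of its underside. Dial and bolt are on its flat top. Its position and yaw vary.
- dial: Black dial, 108 mm across, 18 mm thick, flat on the box's top; turns without end about the vertical. Origin on its axis (x 0, y -55 mm in the box's frame), 87 mm above the table; its face is 105 mm above the table. Its yaw is the dial's angle (counter-clockwise from above is positive). Angles from its x axis: red dot 0, blue 1.40, green 2.70 and yellow 5.20 (both unused), crank knob 4.00 rad.
- crank_knob (a point): Upright round aluminium crank knob on the dial, 14 mm diameter, 34 mm high, 34 mm from the dial's axis, spinning freely about its own axis, so that it can be gripped firmly (about 30 N; 10 N slips) without turning the hand while the dial is cranked round and round. This point is on its axis, 24 mm above the dial's face and 10 mm below the knob's top.
- red_dot (a point): Centre of the red dot on the dial's rim, 8 mm across, 45.5 mm from the axis. At the start it is 0.3 to 3.5 rad (counter-clockwise) short of its first pass. Two hidden wheels are picked up by the dial one after the other, each after free play (4.9 rad per wheel); at the start less than 4.7 rad of play is left counter-clockwise. Turning takes up to 1 N at the crank knob, 1.5 with one wheel, 2.5 with both.
- blue_dot (a point): Centre of the blue dot on the dial's rim, 8 mm across, 45.5 mm from the axis, 1.40 rad counter-clockwise of red on the dial; so from red at the pointer, blue's second arrival is 2 pi + 1.40 rad of clockwise turning away. Red and blue must be stopped within 0.08 rad (4.5 degrees) of the pointer: a stop overshot spoils the combination and all must be dialled anew.
- pointer (a point): Inner end of the white pointer mark on the box's top, 58.5 mm from the dial's axis in the direction of the box's +x. A dot is at the pointer when it lies on the line from the dial's axis to this point.
- bolt_travel (a joint): Travel of the brass bolt, m: 0 locked, 0.022 fully drawn (solid end stop). Slides towards the dial, along the box's -y. In the last counter-clockwise turn, 1.2 to 2.3 rad past blue (unmarked, varies), a spring pushes it in 8 to 13 mm; 0.3 to 0.7 rad further on the dial meets a dead stop, felt at the crank knob. Only with the dial left at that stop can the rest be pulled, with 1 to 3 N; it stays where left.
- bolt_knob (a point): On the axis of the bolt's upright brass knob, 34 mm above the box's top. The knob is 14 mm in diameter and reaches from 10 mm to 44 mm above the box's top. It stands 113 mm from the dial's axis (in the box's +y) when locked, and moves with the bolt.
- bolt: The sliding brass bolt: a bar 14 mm wide, its top 10 mm above the box's top, with the upright knob on it; origin under the knob at the height of the box's top. Under the lid a hidden steel tongue on it rides on the lock's wheels and drops into them when the combination is right.
- wheel1: The hidden wheels inside the box, on the dial's axis; origin on that axis at the table. Their rims, 45 mm from the axis, meet the bolt's tongue. The lock counts as forced when the tongue and the wheels press on each other with more than 25 N: the dial pressed on against the dead stop, or the bolt pulled while locked.
- paint_bottle: Green paint bottle, 66 mm diameter, 170 mm high, loose. Origin: centre of its underside. Leave alone.
- paint_jar: Magenta paint jar, 72 mm diameter, 85 mm high, loose. Origin: centre of its underside. Leave alone.
- brush_pot: Steel pot with brushes, 72 mm diameter, 95 mm high, brushes to 190 mm, loose. Origin: centre of its underside. Leave alone.

How it is judged:
By the outcome, as a careful person would: the job done as asked, in the order asked, and still so for the second after the job is handed in, with the robot touching nothing.
It also fails if it takes over 72 s, if anything falls off the work surface, if the arm or the gripper's body presses on something with over 40 N, if the wrist force passes 120 N, or if a joint passes its speed limit or range.

### The arm

A 6-joint arm with a two-finger parallel gripper is mounted at the origin on the work surface. World frame = base frame: x ahead of the robot, y to its left, z up, the work surface at z = 0. Lengths are in m, angles in rad, forces in N, time in s.
With the tool pointing down it reaches from about 0.375 to 0.975 m from the base axis. Payload 3.8 kg.
Tool frame: the origin (TCP) lies midway between the tips of the shut fingers; the grasp point (between the pads) lies 19 mm behind it; z points along the fingers, y is the direction in which the jaws open and shut (so a half turn about z gives the same grasp; the last joint's range is limited). The gripper opens to 85 mm and grips with 20 to 120 N. Pads are 22 mm wide; open, the fingers measure 114 mm over their backs; the gripper's body (76 mm by 85 mm) begins 54 mm behind the grasp point. The pads swing forward as they close: fully open they stand 13 mm farther back than shut.
Start: joints at [-1.309, 0.264, 1.604, -0, 1.274, -0.037], TCP at [0.199, -0.645, 0.231] pointing down, gripper open.
Joint ranges: [-2.63, 2.63], [-0.94, 2.18], [0.31, 2.57], [-1.31, 4.45], [0, 2.66], [-2.55, 2.55]. Speed limits (rad/s): [2.57, 2.57, 3.14, 3.14, 3.14, 3.14].

### API

Orientations are given as a rotation vector (axis times angle).
In Python, from workcell import bot gives the robot as it stands.
- The arm moves only by the tool drive_tool, never from a script. Its argument "deltas" is a list of rows, each an object with "hand": the opening, from 0 (shut) to 1 (fully open); "offset": the shift along the world's x, y, z in cm, a list of three; "angular": the turn, a rotation vector about the world's x, y, z in degrees, a list of three. A call has 1 to 8 rows; each row is the pose to reach, as a shift and turn from the pose commanded when the call began; what a row does not reach only later rows make up. A row lasts 1/8 s, in which the tool goes at most 62.5 mm and 10.7 degrees, less where a joint would pass 70% of its speed; a pose out of reach is approached as far as the arm can. A call with a gripper value outside its range is refused whole. The fingers move at their own pace and stop on an object; "force" is the grip in N (left out, the last holds). Time passes only in rows, so rows that repeat a pose let the fingers close. It gives the time, the measured TCP pose, the force and the opening at its end, in the units of the state.
- bot.read_state(): the state, without advancing time (a new reading comes with each control period).
- bot.read_camera(name): name is "scene" or "top" or "wrist"; returns a dict with "frame" (420x560x3 uint8, blue, green, red), "mtx" (3x3 intrinsics, pixels), "k1" (the pictures are not rectified: a ray, as slopes to the right and down, at radius r is drawn at 1 + k1 r^2 times it, then the intrinsics apply), "R" (3x3) and "t" (3): a world point X has camera coordinates R X + t. Camera axes: x right, y down, z forward; pixel columns grow to the right and rows downward; lengths in m; the calibration is good to about 2 mm. A picture is of the moment at which its call begins. There is no depth.
- bot.finish_job(): hands the job in, once; it reports no verdict.
The state is a dict: "time": time; "q": joint angles; "joint_vel": joint speeds; "joint_torque": joint torques, N m; "tool_pos": TCP position; "tcp_rot": TCP orientation; "wrist_force": force on the tool from outside, world axes, zero at the start; "torque": the same for the moment, N m; "width": opening from 0.0 (shut) to 1.0 (fully open).
Only numpy, scipy, OpenCV 4.12 (cv2) and the standard library are available. Lean on these libraries where they do the work, as an engineer would, in place of code of your own. Each camera call takes 0.05 s, during which the arm holds its last target. There are 200 camera calls.

## Working session

There is one attempt and no reset: what is moved stays moved. The work goes in short steps, Python scripts to look and compute and a tool call to move; the robot and the scene stay as the last step left them, time stands still between calls to the robot, and variables do not carry over. Pictures are saved under pics/ and viewed, about 8 in all and at most 12, crops included, and the job is handed in when it is done.

Besides the shell and the picture viewer there is one more tool, called after "Emit:" as name(argument=value, ...) on one line, values as JSON. drive_tool: Moves the arm, as the interface text tells. Its arguments: {"type":"object","properties":{"deltas":{"type":"array"},"force":{"type":"number"}},"required":["deltas"]}

```bash
ls; mkdir -p pics
python3 - <<'E'
from workcell import bot
import cv2,numpy as np
s=bot.read_state();print({k:np.round(v,3) for k,v in s.items()})
for n in("top","scene"):
    c=bot.read_camera(n);cv2.imwrite(f"pics/{n}0.png",c["frame"]);print(n,c["mtx"],c["k1"],-c["R"].T@c["t"])
E
```

```text
pics
{'time': np.float64(0.0), 'q': array([-1.309,  0.265,  1.605, -0.   ,  1.274, -0.037]), 'joint_vel': array([-0.001,  0.001,  0.001, -0.002, -0.002,  0.001]), 'joint_torque': array([ 1.0000e-03, -5.1511e+01, -3.6731e+01,  0.0000e+00,  1.3000e-02,
       -0.0000e+00]), 'tool_pos': array([ 0.199, -0.644,  0.23 ]), 'tcp_rot': array([-3.104, -0.467,  0.   ]), 'wrist_force': array([ 0.322, -0.523,  0.297]), 'torque': array([ 0.011, -0.015,  0.023]), 'width': np.float64(0.998)}
top [[392.86028674   0.         277.18921601]
 [  0.         392.86028674 215.53992335]
 [  0.           0.           1.        ]] 0.020046057751794508 [0.37107975 0.01837351 1.19463439]
scene [[406.20380965   0.         277.83600609]
 [  0.         406.20380965 205.28276314]
 [  0.           0.           1.        ]] -0.07485750062729259 [1.30240607 0.2575164  0.61146148]
```

View pics/top0.png

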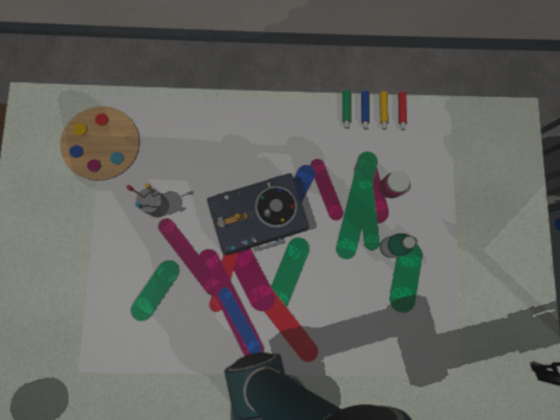

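View pics/scene0.png

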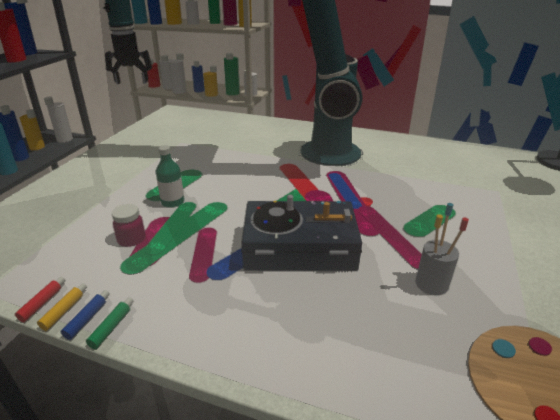

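The top view shows the lockbox at about (258,213), with the dial at (277,205) and the bolt at (232,217). The bottle (400,243), jar (396,185) and brush pot (150,200) are all clear of it. The scene view shows the same layout. Next I'll crop in and measure.

```bash
cat > h.py <<'E'
from workcell import bot
import cv2,numpy as np
def ray(c,uv):
    uv=np.array(uv,float); k=c["mtx"]
    p=cv2.undistortPoints(uv.reshape(-1,1,2),k,np.array([c["k1"],0,0,0,0.])).reshape(-1,2)
    d=np.c_[p,np.ones(len(p))]@c["R"]
    return -c["R"].T@c["t"],d
def plane(c,uv,z):
    o,d=ray(c,uv); return o+d*((z-o[2])/d[:,2])[:,None]
def pix(c,X):
    return cv2.projectPoints(np.array(X,float).reshape(-1,1,3),cv2.Rodrigues(c["R"])[0],np.array(c["t"],float),c["mtx"],np.array([c["k1"],0,0,0,0.]))[0].reshape(-1,2)
def crop(c,x,y,w,h,f,name):
    cv2.imwrite("pics/"+name,cv2.resize(c["frame"][y:y+h,x:x+w],None,fx=f,fy=f,interpolation=cv2.INTER_CUBIC))
E
python3 - <<'E'
from h import *
c=bot.read_camera("top"); c["frame"]=cv2.convertScaleAbs(c["frame"],alpha=1.6)
crop(c,200,165,120,95,6,"top1.png")
print(plane(c,[[277,205],[235,217]],.1))
E
```

```text
[[ 0.5782623  -0.00365583  0.1       ]
 [ 0.54105013  0.11382472  0.1       ]]
```

View pics/top1.png

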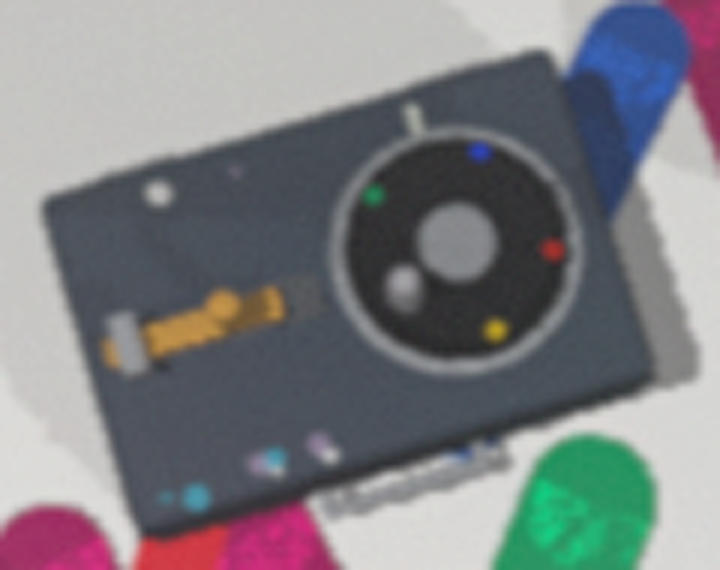

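The crop clearly shows the pointer at (413,120), red at (553,250), blue at (480,153), the knob at (404,285) and the bolt knob at (222,305). I'll fit the dial from its four dots.

```bash
cat >> h.py <<'E'
ANG={'r':0,'b':1.4,'g':2.7,'y':5.2}
HUE={'r':[(0,8),(172,180)],'b':[(110,130)],'g':[(50,88)],'y':[(18,32)]}
def dots(c,C,rmin=.036,rmax=.051):
    """world positions of dots near dial centre guess C"""
    f=cv2.GaussianBlur(c["frame"],(0,0),.6); hsv=cv2.cvtColor(f,cv2.COLOR_BGR2HSV)
    v,u=np.mgrid[:f.shape[0],:f.shape[1]]
    P=plane(c,np.c_[u.ravel(),v.ravel()],.105).reshape(*u.shape,3)
    d=np.hypot(P[...,0]-C[0],P[...,1]-C[1]); ring=(d>rmin)&(d<rmax)
    out={}
    for k,hs in HUE.items():
        m=np.zeros(ring.shape,bool)
        for a,b in hs: m|=(hsv[...,0]>=a)&(hsv[...,0]<=b)
        m&=ring&(hsv[...,1]>110)&(hsv[...,2]>50)
        n,l,st,ce=cv2.connectedComponentsWithStats(m.astype(np.uint8))
        if n>1:
            i=1+st[1:,4].argmax(); w=m&(l==i)
            if st[i,4]>=3: out[k]=(P[w].mean(0)[:2],st[i,4])
    return out
def fit(D):
    """similarity: centre, scale radius, yaw from dots"""
    z=np.array([complex(*D[k][0]) for k in D]); e=np.array([np.exp(1j*ANG[k]) for k in D])
    A=np.c_[e,np.ones(len(e))]; s,*_=np.linalg.lstsq(A,z,rcond=None)
    return np.array([s[1].real,s[1].imag]),abs(s[0]),np.angle(s[0]),np.abs(A@s-z)*1e3
E
python3 - <<'E'
from h import *
c=bot.read_camera("top")
C=[.578,-.004]
D=dots(c,C,.034,.053);print(D)
C,r,y,e=fit(D);print(C,r,y,e)
f=lambda x,yy:[200+(x+.5)/6-.5,165+(yy+.5)/6-.5]
p=plane(c,[f(416,130)],.085)[0];print("ptr",p,np.hypot(*(p[:2]-C)),np.arctan2(*(p[:2]-C)[::-1]))
b=plane(c,[f(222,302)],.129)[0];print("bolt",b,np.hypot(*(b[:2]-C)),np.arctan2(*(b[:2]-C)[::-1]))
k=plane(c,[f(404,277)],.139)[0];print("knob",k,np.hypot(*(k[:2]-C)),np.arctan2(*(k[:2]-C)[::-1])-y)
c=bot.read_camera("scene");h=c["frame"]
crop(c,225,175,160,110,5,"sc1.png")
E
```

```text
{'r': (array([ 0.57439737, -0.04469836]), np.int32(11)), 'b': (array([ 0.62081712, -0.00979927]), np.int32(10)), 'g': (array([0.5984775 , 0.03931031]), np.int32(7)), 'y': (array([ 0.53628718, -0.01920769]), np.int32(14))}
[ 5.77002595e-01 -5.96181427e-05] 0.04485892002312818 -1.623789850144069 [0.2778562  0.22815394 0.21426517 0.26101205]
ptr [0.6357339  0.02053185 0.085     ] 0.06223643790519832 0.33721342879503247
bolt [0.5424269  0.10718092 0.129     ] 0.11267658349787646 1.8826861551848113
knob [0.55427041 0.02430189 0.139     ] 0.03332019134828144 3.9454006166000095
```

Emit:
drive_tool(deltas=[{"hand":0.5,"offset":[4.5,5.5,3],"angular":[0,0,0]},{"hand":0.5,"offset":[9,11,5],"angular":[0,0,0]},{"hand":0.5,"offset":[13,16.5,5],"angular":[0,0,0]},{"hand":0.5,"offset":[17,22,5],"angular":[0,0,0]},{"hand":0.5,"offset":[20,28,5],"angular":[0,0,0]},{"hand":0.5,"offset":[23,34,5],"angular":[0,0,0]},{"hand":0.5,"offset":[26,40,5],"angular":[0,0,0]},{"hand":0.5,"offset":[28,46,5],"angular":[0,0,0]}])

```text
time: 1.25
tool_pos: [0.4606, -0.2293, 0.2814]
tcp_rot: [3.106, 0.467, 0.001]
wrist_force: [-0.3, 0.4, -0.0]
width: 0.502
```

Emit:
drive_tool(deltas=[{"hand":0.5,"offset":[1.5,6,0],"angular":[0,0,0]},{"hand":0.5,"offset":[3,12,-2],"angular":[0,0,0]},{"hand":0.5,"offset":[4.5,17,-4],"angular":[0,0,0]},{"hand":0.5,"offset":[5.5,20,-6],"angular":[0,0,0]},{"hand":0.5,"offset":[5.5,20,-6],"angular":[0,0,0]},{"hand":0.5,"offset":[5.5,20,-6],"angular":[0,0,0]}])

```text
time: 2.0
tool_pos: [0.5149, -0.0315, 0.2216]
tcp_rot: [3.106, 0.468, 0.0]
wrist_force: [-0.3, 0.5, 0.3]
width: 0.504
```

Run:
```python
from h import *
s=bot.read_state();print(s["tool_pos"],s["tcp_rot"],cv2.Rodrigues(np.array(s["tcp_rot"]))[0][:,1])
c=bot.read_camera("wrist");print(-c["R"].T@c["t"])
cv2.imwrite("pics/w0.png",c["frame"])
D=dots(c,[.577,0]);print(D)
if len(D)>1:print(fit(D))
print(pix(c,[[.577,0,.105],[.542,.107,.129],[.554,.024,.139]]))
```

```text
[ 0.51493909 -0.03152107  0.22159165] [3.10588885e+00 4.68276134e-01 8.34735634e-05] [ 2.94838588e-01 -9.55546882e-01  6.02284521e-04]
[ 0.57881776 -0.01102119  0.3633723 ]
{'r': (array([ 0.572651  , -0.04544339]), np.int32(135)), 'b': (array([ 0.61964315, -0.01034832]), np.int32(162)), 'g': (array([0.59713284, 0.04006814]), np.int32(149)), 'y': (array([ 0.53410402, -0.01878054]), np.int32(111))}
(array([5.75364070e-01, 6.70574994e-05]), np.float64(0.04549512413247738), np.float64(-1.6297148028247272), array([0.10024777, 0.05993079, 0.10711323, 0.1343875 ]))
[[265.77022359 110.68563793]
 [ 89.40300889 112.63656637]
 [216.69216437 134.84988739]]
```

View pics/w0.png

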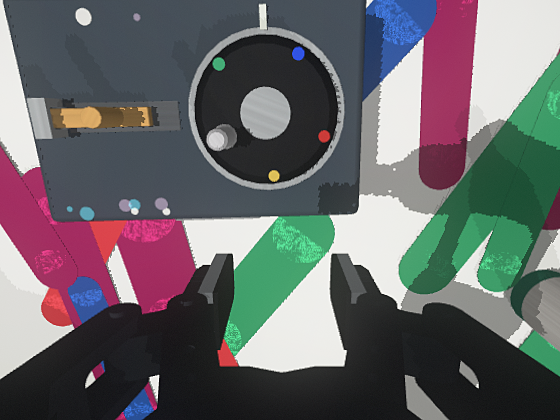

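The wrist view is sharp. The dial centre is at (265,111) and the pointer's inner end is at about (263,27). Red is at (324,136), the crank-knob top at (217,140) and the bolt-knob top at about (90,115). The fitted dot radius is 45.5 mm, exactly as specified. Now the pointer and the knobs.

Run:
```python
from h import *
c=bot.read_camera("wrist");f=c["frame"]
C=np.array([.5754,0.0001]);yaw=-1.6297
hsv=cv2.cvtColor(f,cv2.COLOR_BGR2HSV)
m=np.zeros(f.shape[:2],np.uint8);m[0:40,250:280]=255
w=(hsv[...,2]>170)&(hsv[...,1]<60)&(m>0)
v,u=np.nonzero(w);print(u.min(),u.max(),v.min(),v.max(),len(u))
P=plane(c,np.c_[u,v],.0855)[:,:2]-C
r=np.hypot(*P.T);print("ptr r",r.min(),r.max(),"ang",np.arctan2(P[:,1].mean(),P[:,0].mean()))
i=r<r.min()+.004;print("inner ang",np.arctan2(P[i,1].mean(),P[i,0].mean()))
vx,vy,_,_=cv2.fitLine(P.astype(np.float32),2,0,.01,.01).ravel();print("line ang",np.arctan2(vy,vx))
# box edge: bottom edge right & bottom by dark mask
dark=(hsv[...,2]<110)&(hsv[...,2]>30)
pts=[]
for x in range(70,350,5):
    col=f[190:235,x].astype(int).sum(1)/3
    g=np.diff(col);j=g.argmax()
    if g[j]>25:pts.append([x,190+j+.5])
Q=plane(c,pts,.085)[:,:2].astype(np.float32)
a=cv2.fitLine(Q,cv2.DIST_HUBER,0,.01,.01).ravel();print("edge ang",np.arctan2(a[1],a[0]),len(pts), "dist from C", abs(np.cross(a[:2],C-a[2:])))
k=plane(c,[[217,140]],.139)[0];print("knob",k,np.hypot(*(k[:2]-C)),np.arctan2(*(k[:2]-C)[::-1])-yaw)
print("knob pred",C+.034*np.array([np.cos(yaw+4),np.sin(yaw+4)]))
b=plane(c,[[92,117]],.129)[0];print("bolt",b,np.hypot(*(b[:2]-C)),np.arctan2(*(b[:2]-C)[::-1])-np.pi/2)
crop(c,20,70,260,110,3,"w1.png")
```

```text
251 279 5 35 200
ptr r 0.055430273299286584 0.07365419464894184 ang 0.3249225225144536
inner ang 0.3144292360933494
line ang 0.39613187
edge ang -1.243396 48 dist from C 0.08308246817991753
knob [0.55127058 0.02262468 0.139     ] 0.03300894060595458 4.020277415752292
knob pred [0.55102165 0.02380013]
bolt [0.54017225 0.10478261 0.129     ] 0.11045109497988997 0.32461546188169343<stdin>:20: DeprecationWarning: Arrays of 2-dimensional vectors are deprecated. Use arrays of 3-dimensional vectors instead. (deprecated in NumPy 2.0)
```

View pics/w1.png

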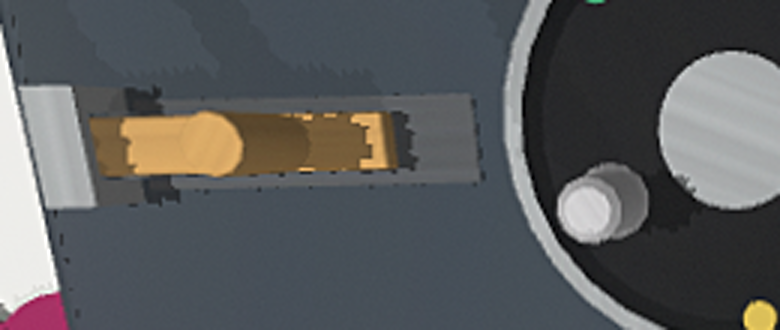

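Three estimates of the box yaw agree: edge 0.327, bolt 0.325 and pointer 0.325. Now I'll go to the knob at (0.551, 0.0238), which also matches its predicted spot.

Emit:
drive_tool(deltas=[{"hand":0.5,"offset":[1.8,2.8,0],"angular":[0,0,0]},{"hand":0.5,"offset":[3.6,5.5,0],"angular":[0,0,0]},{"hand":0.5,"offset":[3.6,5.5,-2],"angular":[0,0,0]},{"hand":0.5,"offset":[3.6,5.5,-5],"angular":[0,0,0]},{"hand":0.5,"offset":[3.6,5.5,-8],"angular":[0,0,0]},{"hand":0.5,"offset":[3.6,5.5,-10],"angular":[0,0,0]},{"hand":0.5,"offset":[3.6,5.5,-11.2],"angular":[0,0,0]},{"hand":0.5,"offset":[3.6,5.5,-11.2],"angular":[0,0,0]}])

```text
time: 3.1
tool_pos: [0.5498, 0.023, 0.1082]
tcp_rot: [-3.107, -0.466, 0.004]
wrist_force: [-0.2, 0.1, 0.2]
width: 0.497
```

Run:
```python
from h import *
c=bot.read_camera("wrist");print(bot.read_state()["wrist_force"])
D=dots(c,[.5754,0]);print(D); print(fit(D) if len(D)>1 else '')
cv2.imwrite("pics/w2.png",c["frame"])
```

```text
[-0.32503504 -0.06031648  0.71355985]
{'r': (array([ 0.57287635, -0.04496878]), np.int32(278)), 'b': (array([ 0.61970607, -0.01000497]), np.int32(413)), 'g': (array([0.597382  , 0.04004596]), np.int32(355))}
(array([5.75583366e-01, 3.04711505e-04]), np.float64(0.0453308726751051), np.float64(-1.6303215564448665), array([0.02511055, 0.04048496, 0.02673004]))
```

View pics/w2.png

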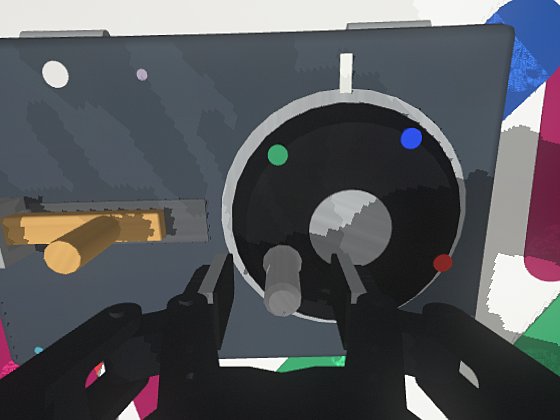

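The crank knob stands between the fingers at (283,280). The pointer is at (346,75) and the dots are in view, so I can watch them while cranking. Now I'll grip.

Emit:
drive_tool(deltas=[{"hand":0,"offset":[0,0,0.1],"angular":[0,0,0]},{"hand":0,"offset":[0,0,0.1],"angular":[0,0,0]},{"hand":0,"offset":[0,0,0.1],"angular":[0,0,0]},{"hand":0,"offset":[0,0,0.1],"angular":[0,0,0]}], force=32)

```text
time: 3.65
tool_pos: [0.5521, 0.0238, 0.1116]
tcp_rot: [3.106, 0.468, 0.004]
wrist_force: [0.1, -1.6, 5.5]
width: 0.146
```

```bash
cat >> h.py <<'E'
def look(verb=True):
    c=bot.read_camera("wrist");D=dots(c,[.5756,.0003]);C,r,y,e=fit(D)
    s=bot.read_state();F=np.array(s["wrist_force"])
    a=y+4;t=np.array([-np.sin(a),np.cos(a),0])
    PTR=.325
    w=lambda x:x%(2*np.pi)
    print("yaw %.4f red->ptr ccw %.3f  blue->ptr cw %.3f"%(y,w(PTR-y),w(y+1.4-PTR)),"C",C.round(4),"r %.4f"%r,list(D),"F",F.round(2),"Ft %.2f Fr %.2f"%(F@t,F@[np.cos(a),np.sin(a),0]),"w %.3f"%s["width"],"t %.2f"%s["time"],"tcp",np.round(s["tool_pos"],4))
    return c,y
def plan(a0,steps):
    for d in np.cumsum(steps):
        print("%.3f"%d,(3.4*np.array([np.cos(a0+d)-np.cos(a0),np.sin(a0+d)-np.sin(a0)])).round(2))
E
python3 - <<'E'
from h import *
c,y=look()
f=c["frame"];g=f.min(2);w=np.zeros(g.shape,bool);w[50:100,334:360]=True;w&=(g>150)
v,u=np.nonzero(w);P=plane(c,np.c_[u,v],.0855)[:,:2]-[.5756,.0003];r=np.hypot(*P.T)
a=np.arctan2(P[:,1],P[:,0]);print("ptr",r.min(),r.max(),a.mean(),a[r<r.min()+.004].mean())
plan(y+4,[.1]+[.25]*7+[.25]*8+[.25]*8+[.25]*8)
E
```

```text
yaw -1.6361 red->ptr ccw 1.961  blue->ptr cw 5.722 C [5.756e-01 3.000e-04] r 0.0453 ['r', 'b', 'g'] F [ 1.02 -1.17  4.55] Ft 0.12 Fr -1.54 w 0.147 t 3.70 tcp [0.5521 0.0238 0.1116]
ptr 0.05769148472076557 0.07390127966980727 0.31883954884680193 0.31031951063793556
0.100 [-0.23 -0.25]
0.350 [-0.67 -0.98]
0.600 [-0.92 -1.78]
0.850 [-0.97 -2.63]
1.100 [-0.8  -3.46]
1.350 [-0.44 -4.23]
1.600 [ 0.11 -4.88]
1.850 [ 0.8  -5.37]
2.100 [ 1.59 -5.68]
2.350 [ 2.43 -5.79]
2.600 [ 3.27 -5.68]
2.850 [ 4.06 -5.37]
3.100 [ 4.74 -4.87]
3.350 [ 5.29 -4.22]
3.600 [ 5.65 -3.45]
3.850 [ 5.81 -2.62]
4.100 [ 5.77 -1.77]
4.350 [ 5.51 -0.97]
4.600 [ 5.06 -0.25]
4.850 [4.45 0.34]
5.100 [3.72 0.76]
5.350 [2.9  0.98]
5.600 [2.05 0.99]
5.850 [1.23 0.8 ]
6.100 [0.48 0.4 ]
6.350 [-0.15 -0.17]
6.600 [-0.62 -0.87]
6.850 [-0.9  -1.67]
7.100 [-0.97 -2.52]
7.350 [-0.84 -3.35]
7.600 [-0.5  -4.13]
7.850 [ 0.03 -4.8 ]
```

Emit:
drive_tool(deltas=[{"hand":0,"offset":[-0.23,-0.25,0],"angular":[0,0,0]},{"hand":0,"offset":[-0.67,-0.98,0],"angular":[0,0,0]},{"hand":0,"offset":[-0.92,-1.78,0],"angular":[0,0,0]},{"hand":0,"offset":[-0.97,-2.63,0],"angular":[0,0,0]},{"hand":0,"offset":[-0.8,-3.46,0],"angular":[0,0,0]},{"hand":0,"offset":[-0.44,-4.23,0],"angular":[0,0,0]},{"hand":0,"offset":[0.11,-4.88,0],"angular":[0,0,0]},{"hand":0,"offset":[0.8,-5.37,0],"angular":[0,0,0]}])

```text
time: 4.7
tool_pos: [0.5596, -0.03, 0.1116]
tcp_rot: [3.106, 0.468, 0.002]
wrist_force: [-1.0, 0.6, 6.8]
width: 0.151
```

Run:
```python
from h import *
c,y=look()
plan(y+4,[.25]*8)
```

```text
yaw 0.1902 red->ptr ccw 0.135  blue->ptr cw 1.265 C [ 5.759e-01 -1.000e-04] r 0.0453 ['r', 'b', 'g', 'y'] F [ 1.76 -1.27  5.49] Ft 2.16 Fr 0.23 w 0.149 t 4.75 tcp [ 0.5607 -0.0305  0.1116]
0.250 [ 0.78 -0.33]
0.500 [ 1.62 -0.45]
0.750 [ 2.46 -0.37]
1.000 [ 3.26 -0.07]
1.250 [3.96 0.41]
1.500 [4.52 1.05]
1.750 [4.9 1.8]
2.000 [5.08 2.63]
```

Emit:
drive_tool(deltas=[{"hand":0,"offset":[0.78,-0.33,0],"angular":[0,0,0]},{"hand":0,"offset":[1.62,-0.45,0],"angular":[0,0,0]},{"hand":0,"offset":[2.46,-0.37,0],"angular":[0,0,0]},{"hand":0,"offset":[3.26,-0.07,0],"angular":[0,0,0]},{"hand":0,"offset":[3.96,0.41,0],"angular":[0,0,0]},{"hand":0,"offset":[4.52,1.05,0],"angular":[0,0,0]},{"hand":0,"offset":[4.9,1.8,0],"angular":[0,0,0]},{"hand":0,"offset":[5.08,2.63,0],"angular":[0,0,0]}])

```text
time: 5.75
tool_pos: [0.6104, -0.0046, 0.1115]
tcp_rot: [3.104, 0.468, 0.001]
wrist_force: [-0.5, -3.0, 7.0]
width: 0.149
```

Run:
```python
from h import *
c,y=look()
plan(y+4.01,[.28]*8)
```

```text
yaw 1.1498 red->ptr ccw 5.458  blue->ptr cw 2.225 C [0.2992 0.02  ] r 0.2998 ['y'] F [-0.5  -1.45  7.17] Ft -1.07 Fr 1.10 w 0.144 t 5.80 tcp [ 0.6104 -0.0032  0.1115]
0.280 [0.79 0.53]
0.560 [1.4  1.25]
0.840 [1.79 2.11]
1.120 [1.93 3.05]
1.400 [1.8  3.99]
1.680 [1.42 4.86]
1.960 [0.81 5.59]
2.240 [0.02 6.12]
```

```bash
cat >> h.py <<'E'
def look(PTR=.32):
    c=bot.read_camera("wrist");s=bot.read_state();F=np.array(s["wrist_force"]);T=np.array(s["tool_pos"])
    D=dots(c,[.5757,.0001])
    w=lambda x:x%(2*np.pi)
    yt=w(np.arctan2(T[1]+.0005,T[0]-.577)-4)
    ys=[w(np.arctan2(*(p-[.5757,.0001])[::-1])-ANG[k]-yt+np.pi)+yt-np.pi for k,(p,n) in D.items()]
    y=np.mean(ys) if len(ys) else yt
    a=y+4
    print("yaw tcp %.3f dots %s"%(yt,dict(zip(D,np.round(ys,3)))),"red->ptr ccw %.3f  blue->ptr cw %.3f"%(w(PTR-y),w(y+1.4-PTR)),"F",F.round(2),"Ft %.2f Fr %.2f"%(-F[0]*np.sin(a)+F[1]*np.cos(a),F[0]*np.cos(a)+F[1]*np.sin(a)),"w %.3f t %.2f"%(s["width"],s["time"]),T.round(4))
    return c,y
E
python3 - <<'E'
from h import *
c,y=look()
plan(y+4.01,[.28]*8)
E
```

```text
yaw tcp 2.201 dots {'y': np.float64(2.191)} red->ptr ccw 4.412  blue->ptr cw 3.271 F [-0.2   0.14  7.14] Ft 0.12 Fr -0.21 w 0.153 t 5.85 [ 0.6105 -0.0032  0.1116]
0.280 [-0.05  0.95]
0.560 [-0.37  1.84]
0.840 [-0.92  2.62]
1.120 [-1.66  3.21]
1.400 [-2.54  3.57]
1.680 [-3.48  3.68]
1.960 [-4.42  3.52]
2.240 [-5.27  3.11]
```

Emit:
drive_tool(deltas=[{"hand":0,"offset":[-0.05,0.95,0],"angular":[0,0,0]},{"hand":0,"offset":[-0.37,1.84,0],"angular":[0,0,0]},{"hand":0,"offset":[-0.92,2.62,0],"angular":[0,0,0]},{"hand":0,"offset":[-1.66,3.21,0],"angular":[0,0,0]},{"hand":0,"offset":[-2.54,3.57,0],"angular":[0,0,0]},{"hand":0,"offset":[-3.48,3.68,0],"angular":[0,0,0]},{"hand":0,"offset":[-4.42,3.52,0],"angular":[0,0,0]},{"hand":0,"offset":[-5.27,3.11,0],"angular":[0,0,0]}])

```text
time: 6.85
tool_pos: [0.5584, 0.0288, 0.1116]
tcp_rot: [-3.105, -0.467, -0.007]
wrist_force: [5.6, 2.5, 5.7]
width: 0.152
```

Run:
```python
from h import *
c,y=look()
plan(y+4.01,[.24]*7+[.16])
```

```text
yaw tcp 4.464 dots {'r': np.float64(4.38), 'b': np.float64(4.388), 'g': np.float64(4.393)} red->ptr ccw 2.216  blue->ptr cw 5.467 F [-0.32 -1.47  9.97] Ft 1.03 Fr -1.11 w 0.148 t 6.90 [0.557  0.0281 0.1114]
0.240 [-0.64 -0.5 ]
0.480 [-1.15 -1.14]
0.720 [-1.48 -1.88]
0.960 [-1.63 -2.68]
1.200 [-1.59 -3.49]
1.440 [-1.36 -4.27]
1.680 [-0.94 -4.97]
1.840 [-0.58 -5.38]
```

Emit:
drive_tool(deltas=[{"hand":0,"offset":[-0.64,-0.5,0.05],"angular":[0,0,0]},{"hand":0,"offset":[-1.15,-1.14,0.1],"angular":[0,0,0]},{"hand":0,"offset":[-1.48,-1.88,0.1],"angular":[0,0,0]},{"hand":0,"offset":[-1.63,-2.68,0.1],"angular":[0,0,0]},{"hand":0,"offset":[-1.59,-3.49,0.1],"angular":[0,0,0]},{"hand":0,"offset":[-1.36,-4.27,0.1],"angular":[0,0,0]},{"hand":0,"offset":[-0.94,-4.97,0.1],"angular":[0,0,0]},{"hand":0,"offset":[-0.58,-5.38,0.1],"angular":[0,0,0]}])

```text
time: 7.9
tool_pos: [0.5511, -0.0241, 0.1114]
tcp_rot: [-3.103, -0.465, -0.001]
wrist_force: [1.3, 8.7, 7.4]
width: 0.15
```

Run:
```python
from h import *
c,y=look()
plan(y+4.0,[.1,.1,.08,.06,.04,.02,.02])
```

```text
yaw tcp 6.184 dots {'r': np.float64(6.161), 'b': np.float64(6.169), 'g': np.float64(6.166), 'y': np.float64(6.162)} red->ptr ccw 0.439  blue->ptr cw 0.961 F [3.38 5.04 4.03] Ft -1.45 Fr -5.90 w 0.149 t 7.95 [ 0.5516 -0.0246  0.1115]
0.100 [ 0.24 -0.24]
0.200 [ 0.51 -0.45]
0.280 [ 0.73 -0.6 ]
0.340 [ 0.91 -0.71]
0.380 [ 1.03 -0.77]
0.400 [ 1.09 -0.8 ]
0.420 [ 1.15 -0.82]
```

Emit:
drive_tool(deltas=[{"hand":0,"offset":[0.28,-0.2,0],"angular":[0,0,0]},{"hand":0,"offset":[0.58,-0.38,0],"angular":[0,0,0]},{"hand":0,"offset":[0.8,-0.53,0],"angular":[0,0,0]},{"hand":0,"offset":[0.92,-0.6,0],"angular":[0,0,0]},{"hand":0,"offset":[1.0,-0.65,0],"angular":[0,0,0]},{"hand":0,"offset":[1.0,-0.65,0],"angular":[0,0,0]}])

```text
time: 8.7
tool_pos: [0.5598, -0.0306, 0.1114]
tcp_rot: [-3.103, -0.466, 0.003]
wrist_force: [-2.2, 5.3, 8.2]
width: 0.15
```

Run:
```python
from h import *
c,y=look()
cv2.imwrite("pics/w3.png",c["frame"])
```

```text
yaw tcp 0.194 dots {'r': np.float64(0.201), 'b': np.float64(0.204), 'g': np.float64(0.198), 'y': np.float64(0.198)} red->ptr ccw 0.120  blue->ptr cw 1.280 F [-1.06  5.69  8.7 ] Ft -3.71 Fr -4.44 w 0.152 t 8.75 [ 0.5598 -0.0306  0.1114]
```

View pics/w3.png

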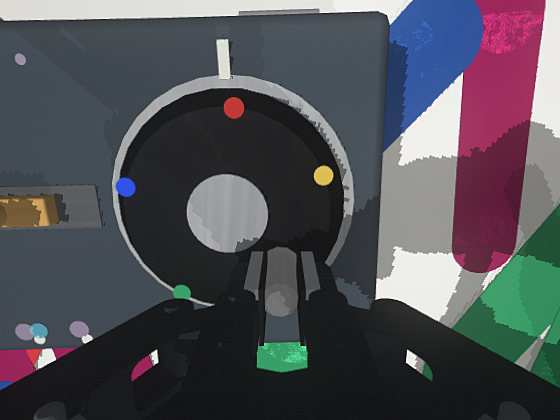

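Red is at (234,107), just short of the pointer at (224,78), which agrees with the measured 0.12 rad.

Emit:
drive_tool(deltas=[{"hand":0,"offset":[0.13,-0.05,0],"angular":[0,0,0]},{"hand":0,"offset":[0.25,-0.09,0],"angular":[0,0,0]},{"hand":0,"offset":[0.36,-0.13,0],"angular":[0,0,0]},{"hand":0,"offset":[0.36,-0.13,0],"angular":[0,0,0]},{"hand":0,"offset":[0.36,-0.13,0],"angular":[0,0,0]}])

```text
time: 9.38
tool_pos: [0.5633, -0.0322, 0.1114]
tcp_rot: [-3.103, -0.466, 0.003]
wrist_force: [-2.1, 4.2, 9.1]
width: 0.151
```

Run:
```python
from h import *
c,y=look()
f=c["frame"];g=f.min(2)
uv=pix(c,[[.5757+.065*np.cos(.32),.0001+.065*np.sin(.32),.0855]])[0].astype(int);print(uv)
w=np.zeros(g.shape,bool);w[uv[1]-28:uv[1]+28,uv[0]-14:uv[0]+14]=True;w&=(g>150)
v,u=np.nonzero(w);P=plane(c,np.c_[u,v],.0855)[:,:2]-[.5757,.0001];r=np.hypot(*P.T)
a=np.arctan2(P[:,1],P[:,0]);print("ptr",len(u),r.min(),r.max(),np.median(a))
```

```text
yaw tcp 0.306 dots {'r': np.float64(0.315), 'b': np.float64(0.318), 'g': np.float64(0.322), 'y': np.float64(0.313)} red->ptr ccw 0.003  blue->ptr cw 1.397 F [-1.4   4.52  9.19] Ft -3.04 Fr -3.63 w 0.151 t 9.43 [ 0.5633 -0.0323  0.1114]
[219  67]
ptr 733 0.05396863628853887 0.07364467650423649 0.33153474642360625
```

Red is stopped at the pointer, 0.317 against 0.32–0.33. Now clockwise by 7.68 rad.

```bash
cat >> h.py <<'E'
def plan(a0,steps,fix=0):
    "fix: inward cm blended in"
    for i,d in enumerate(np.cumsum(steps)):
        k=fix*min(1,(i+1)/3)
        print("%.2f [%.2f, %.2f]"%(d,*((3.4-k)*np.array([np.cos(a0+d),np.sin(a0+d)])-3.4*np.array([np.cos(a0),np.sin(a0)]))))
E
python3 - <<'E'
from h import *
plan(.317+4.02,[-.15]+[-.25]+[-.28]*6,.04)
E
```

```text
-0.15 [-0.45, 0.23]
-0.40 [-1.11, 0.75]
-0.68 [-1.68, 1.51]
-0.96 [-2.02, 2.38]
-1.24 [-2.11, 3.31]
-1.52 [-1.94, 4.23]
-1.80 [-1.52, 5.07]
-2.08 [-0.88, 5.76]
```

Emit:
drive_tool(deltas=[{"hand":0,"offset":[-0.45,0.23,0],"angular":[0,0,0]},{"hand":0,"offset":[-1.11,0.75,0.05],"angular":[0,0,0]},{"hand":0,"offset":[-1.68,1.51,0.1],"angular":[0,0,0]},{"hand":0,"offset":[-2.02,2.38,0.1],"angular":[0,0,0]},{"hand":0,"offset":[-2.11,3.31,0.1],"angular":[0,0,0]},{"hand":0,"offset":[-1.94,4.23,0.1],"angular":[0,0,0]},{"hand":0,"offset":[-1.52,5.07,0.1],"angular":[0,0,0]},{"hand":0,"offset":[-0.88,5.76,0.1],"angular":[0,0,0]}])

```text
time: 10.42
tool_pos: [0.5541, 0.0251, 0.1117]
tcp_rot: [-3.104, -0.467, 0.007]
wrist_force: [-3.6, -0.2, 4.5]
width: 0.145
```

Run:
```python
from h import *
c,y=look()
plan(y+3.98,[-.28]*8)
```

```text
yaw tcp 4.538 dots {'r': np.float64(4.587), 'b': np.float64(4.595), 'g': np.float64(4.587)} red->ptr ccw 2.014  blue->ptr cw 5.670 F [-1.47  5.37  3.56] Ft -2.51 Fr 4.96 w 0.147 t 10.47 [0.5554 0.0259 0.1118]
-0.28 [0.80, 0.52]
-0.56 [1.70, 0.79]
-0.84 [2.65, 0.81]
-1.12 [3.57, 0.56]
-1.40 [4.38, 0.07]
-1.68 [5.02, -0.63]
-1.96 [5.45, -1.48]
-2.24 [5.63, -2.41]
```

Emit:
drive_tool(deltas=[{"hand":0,"offset":[0.8,0.52,0],"angular":[0,0,0]},{"hand":0,"offset":[1.7,0.79,0],"angular":[0,0,0]},{"hand":0,"offset":[2.65,0.81,0],"angular":[0,0,0]},{"hand":0,"offset":[3.57,0.56,0],"angular":[0,0,0]},{"hand":0,"offset":[4.38,0.07,0],"angular":[0,0,0]},{"hand":0,"offset":[5.02,-0.63,0],"angular":[0,0,0]},{"hand":0,"offset":[5.45,-1.48,0],"angular":[0,0,0]},{"hand":0,"offset":[5.63,-2.41,0],"angular":[0,0,0]}])

```text
time: 11.48
tool_pos: [0.611, -0.0014, 0.1116]
tcp_rot: [-3.106, -0.467, 0.005]
wrist_force: [-7.4, 2.6, 1.5]
width: 0.15
```

Run:
```python
from h import *
c,y=look()
plan(y+3.98,[-.28]*8)
```

```text
yaw tcp 2.222 dots {'y': np.float64(2.26)} red->ptr ccw 4.343  blue->ptr cw 3.340 F [-5.25 -1.41  1.65] Ft -1.53 Fr -5.22 w 0.150 t 11.53 [ 0.6109 -0.0026  0.1116]
-0.28 [-0.17, -0.93]
-0.56 [-0.60, -1.78]
-0.84 [-1.24, -2.48]
-1.12 [-2.05, -2.97]
-1.40 [-2.96, -3.23]
-1.68 [-3.91, -3.21]
-1.96 [-4.82, -2.94]
-2.24 [-5.62, -2.43]
```

Emit:
drive_tool(deltas=[{"hand":0,"offset":[-0.2,-0.93,0],"angular":[0,0,0]},{"hand":0,"offset":[-0.64,-1.78,0],"angular":[0,0,0]},{"hand":0,"offset":[-1.29,-2.48,0],"angular":[0,0,0]},{"hand":0,"offset":[-2.1,-2.97,0],"angular":[0,0,0]},{"hand":0,"offset":[-3.01,-3.23,0],"angular":[0,0,0]},{"hand":0,"offset":[-3.96,-3.21,0],"angular":[0,0,0]},{"hand":0,"offset":[-4.87,-2.94,0],"angular":[0,0,0]},{"hand":0,"offset":[-5.67,-2.43,0],"angular":[0,0,0]}])

```text
time: 12.52
tool_pos: [0.5541, -0.0256, 0.112]
tcp_rot: [3.105, 0.468, -0.003]
wrist_force: [-0.0, -4.3, -6.6]
width: 0.152
```

Run:
```python
from h import *
c,y=look()
plan(y+3.98,[-.2,-.2,-.2,-.15,-.1,-.06,-.04])
```

```text
yaw tcp 6.208 dots {'r': np.float64(6.295), 'b': np.float64(6.301), 'g': np.float64(6.291), 'y': np.float64(6.286)} red->ptr ccw 0.310  blue->ptr cw 1.090 F [-2.81 -2.54 -1.46] Ft -0.51 Fr 3.75 w 0.150 t 12.57 [ 0.5529 -0.0245  0.1119]
-0.20 [-0.46, 0.50]
-0.40 [-0.82, 1.08]
-0.60 [-1.05, 1.71]
-0.75 [-1.14, 2.22]
-0.85 [-1.15, 2.56]
-0.91 [-1.15, 2.76]
-0.95 [-1.13, 2.90]
```

Emit:
drive_tool(deltas=[{"hand":0,"offset":[-0.46,0.5,0],"angular":[0,0,0]},{"hand":0,"offset":[-0.82,1.08,0],"angular":[0,0,0]},{"hand":0,"offset":[-1.05,1.71,0],"angular":[0,0,0]},{"hand":0,"offset":[-1.14,2.22,0],"angular":[0,0,0]},{"hand":0,"offset":[-1.15,2.56,0],"angular":[0,0,0]},{"hand":0,"offset":[-1.15,2.56,0],"angular":[0,0,0]},{"hand":0,"offset":[-1.15,2.56,0],"angular":[0,0,0]}])

```text
time: 13.45
tool_pos: [0.543, 0.0017, 0.112]
tcp_rot: [-3.105, -0.467, 0.004]
wrist_force: [-5.6, 1.1, -2.6]
width: 0.151
```

Run:
```python
from h import *
c,y=look()
plan(y+3.98,[-.05]*5)
```

```text
yaw tcp 5.360 dots {'r': np.float64(5.363), 'b': np.float64(5.367), 'g': np.float64(5.368), 'y': np.float64(5.361)} red->ptr ccw 1.239  blue->ptr cw 0.161 F [-5.46  1.26 -3.26] Ft -0.93 Fr 5.53 w 0.153 t 13.50 [0.543  0.0017 0.112 ]
-0.05 [0.02, 0.17]
-0.10 [0.04, 0.34]
-0.15 [0.08, 0.50]
-0.20 [0.12, 0.67]
-0.25 [0.17, 0.83]
```

Emit:
drive_tool(deltas=[{"hand":0,"offset":[0.0,0.18,0],"angular":[0,0,0]},{"hand":0,"offset":[0.01,0.35,0],"angular":[0,0,0]},{"hand":0,"offset":[0.03,0.51,0],"angular":[0,0,0]},{"hand":0,"offset":[0.03,0.51,0],"angular":[0,0,0]},{"hand":0,"offset":[0.03,0.51,0],"angular":[0,0,0]}])

```text
time: 14.12
tool_pos: [0.5435, 0.0063, 0.112]
tcp_rot: [-3.106, -0.467, 0.003]
wrist_force: [-5.3, -0.0, -3.1]
width: 0.153
```

Run:
```python
from h import *
c,y=look()
cv2.imwrite("pics/w4.png",c["frame"])
plan(y+4.0,[.1]*8)
```

```text
yaw tcp 5.225 dots {'r': np.float64(5.231), 'b': np.float64(5.234), 'g': np.float64(5.235), 'y': np.float64(5.229)} red->ptr ccw 1.371  blue->ptr cw 0.029 F [-5.6  -1.09 -2.02] Ft 2.15 Fr 5.29 w 0.150 t 14.18 [0.5435 0.0063 0.112 ]
0.10 [-0.05, -0.34]
0.20 [-0.06, -0.68]
0.30 [-0.04, -1.02]
0.40 [0.01, -1.35]
0.50 [0.10, -1.68]
0.60 [0.22, -2.00]
0.70 [0.37, -2.30]
0.80 [0.55, -2.59]
```

View pics/w4.png

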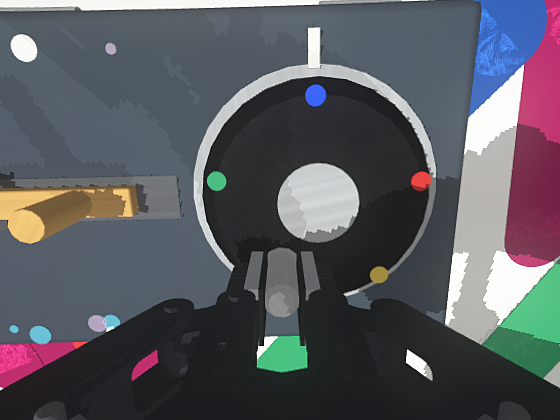

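Blue at (316,95) is practically under the pointer at (314,60), about 0.025 rad short. One small nudge.

Emit:
drive_tool(deltas=[{"hand":0,"offset":[-0.02,0.04,0],"angular":[0,0,0]},{"hand":0,"offset":[-0.03,0.07,0],"angular":[0,0,0]},{"hand":0,"offset":[-0.03,0.07,0],"angular":[0,0,0]}])

```text
time: 14.55
tool_pos: [0.5436, 0.0068, 0.112]
tcp_rot: [-3.106, -0.467, 0.001]
wrist_force: [-4.9, 1.0, -3.6]
width: 0.147
```

```bash
cat >> h.py <<'E'
def bolt(c,C=(.5757,.0001),B=.323):
    "bolt bar's inner end and knob, along box +y from dial axis, from the brass mask on the bar's top plane"
    h=cv2.cvtColor(c["frame"],cv2.COLOR_BGR2HSV)
    m=(h[...,0]>10)&(h[...,0]<28)&(h[...,1]>90)&(h[...,2]>50)
    v,u=np.nonzero(m)
    P=plane(c,np.c_[u,v],.095)[:,:2]-C
    yy=-P[:,0]*np.sin(B)+P[:,1]*np.cos(B); xx=P[:,0]*np.cos(B)+P[:,1]*np.sin(B)
    k=(abs(xx)<.005)&(yy>.05)&(yy<.15)
    print("bolt end y %.4f n %d"%(np.percentile(yy[k],1) if k.sum() else 0,k.sum()))
E
python3 - <<'E'
from h import *
c,y=look();bolt(c)
plan(y+4.0,[.1]*8)
E
```

```text
yaw tcp 5.209 dots {'r': np.float64(5.214), 'b': np.float64(5.216), 'g': np.float64(5.218), 'y': np.float64(5.21)} red->ptr ccw 1.389  blue->ptr cw 0.011 F [-5.55  0.96 -2.73] Ft 0.21 Fr 5.63 w 0.148 t 14.60 [0.5437 0.0068 0.112 ]
bolt end y 0.0845 n 2883
0.10 [-0.05, -0.34]
0.20 [-0.07, -0.67]
0.30 [-0.06, -1.01]
0.40 [-0.01, -1.35]
0.50 [0.07, -1.68]
0.60 [0.18, -2.00]
0.70 [0.33, -2.31]
0.80 [0.50, -2.60]
```

Emit:
drive_tool(deltas=[{"hand":0,"offset":[-0.08,-0.34,0],"angular":[0,0,0]},{"hand":0,"offset":[-0.12,-0.67,0],"angular":[0,0,0]},{"hand":0,"offset":[-0.12,-1.02,0],"angular":[0,0,0]},{"hand":0,"offset":[-0.07,-1.36,0],"angular":[0,0,0]},{"hand":0,"offset":[0.01,-1.7,0],"angular":[0,0,0]},{"hand":0,"offset":[0.12,-2.02,0],"angular":[0,0,0]},{"hand":0,"offset":[0.28,-2.34,0],"angular":[0,0,0]},{"hand":0,"offset":[0.45,-2.64,0],"angular":[0,0,0]}])

```text
time: 15.6
tool_pos: [0.5488, -0.0199, 0.112]
tcp_rot: [-3.106, -0.467, -0.0]
wrist_force: [-1.5, 4.5, -8.2]
width: 0.155
```

Run:
```python
from h import *
c,y=look();bolt(c)
plan(y+4.02,[.06]*8)
```

```text
yaw tcp 6.041 dots {'r': np.float64(6.026), 'b': np.float64(6.033), 'g': np.float64(6.03), 'y': np.float64(6.026)} red->ptr ccw 0.574  blue->ptr cw 0.826 F [ 0.04  0.64 -9.76] Ft -0.50 Fr -0.40 w 0.148 t 15.65 [ 0.5491 -0.0203  0.1121]
bolt end y 0.0828 n 1736
0.06 [0.12, -0.16]
0.12 [0.26, -0.32]
0.18 [0.40, -0.46]
0.24 [0.55, -0.60]
0.30 [0.71, -0.73]
0.36 [0.88, -0.84]
0.42 [1.05, -0.95]
0.48 [1.23, -1.05]
```

Emit:
drive_tool(deltas=[{"hand":0,"offset":[0.12,-0.16,-0.05],"angular":[0,0,0]},{"hand":0,"offset":[0.26,-0.32,-0.1],"angular":[0,0,0]},{"hand":0,"offset":[0.4,-0.46,-0.1],"angular":[0,0,0]},{"hand":0,"offset":[0.55,-0.6,-0.1],"angular":[0,0,0]},{"hand":0,"offset":[0.71,-0.73,-0.1],"angular":[0,0,0]},{"hand":0,"offset":[0.88,-0.84,-0.1],"angular":[0,0,0]},{"hand":0,"offset":[1.05,-0.95,-0.1],"angular":[0,0,0]},{"hand":0,"offset":[1.23,-1.05,-0.1],"angular":[0,0,0]}])

```text
time: 16.65
tool_pos: [0.5612, -0.0306, 0.1118]
tcp_rot: [3.106, 0.467, 0.0]
wrist_force: [-4.1, -0.3, 2.2]
width: 0.149
```

Run:
```python
from h import *
c,y=look();bolt(c)
plan(y+4.02,[.05]*8)
```

```text
yaw tcp 0.241 dots {'r': np.float64(0.233), 'b': np.float64(0.234), 'g': np.float64(0.228), 'y': np.float64(0.231)} red->ptr ccw 0.089  blue->ptr cw 1.311 F [-2.76 -0.47  1.35] Ft -2.23 Fr 1.70 w 0.148 t 16.70 [ 0.5616 -0.0307  0.1118]
bolt end y 0.0821 n 1159
0.05 [0.15, -0.07]
0.10 [0.31, -0.14]
0.15 [0.47, -0.19]
0.20 [0.64, -0.24]
0.25 [0.80, -0.28]
0.30 [0.97, -0.31]
0.35 [1.14, -0.33]
0.40 [1.31, -0.35]
```

Emit:
drive_tool(deltas=[{"hand":0,"offset":[0.15,-0.07,0],"angular":[0,0,0]},{"hand":0,"offset":[0.31,-0.14,0],"angular":[0,0,0]},{"hand":0,"offset":[0.47,-0.19,0],"angular":[0,0,0]},{"hand":0,"offset":[0.64,-0.24,0],"angular":[0,0,0]},{"hand":0,"offset":[0.8,-0.28,0],"angular":[0,0,0]},{"hand":0,"offset":[0.8,-0.28,0],"angular":[0,0,0]}])

```text
time: 17.45
tool_pos: [0.5693, -0.0334, 0.1117]
tcp_rot: [3.106, 0.468, 0.001]
wrist_force: [-3.5, -2.2, 4.7]
width: 0.147
```

Run:
```python
from h import *
c,y=look();bolt(c)
plan(y+4.02,[.05]*8)
```

```text
yaw tcp 0.483 dots {'r': np.float64(0.493), 'b': np.float64(0.496), 'y': np.float64(0.49)} red->ptr ccw 6.110  blue->ptr cw 1.573 F [-3.14 -2.31  4.84] Ft -2.57 Fr 2.93 w 0.151 t 17.50 [ 0.5693 -0.0334  0.1117]
bolt end y 0.0818 n 971
0.05 [0.17, -0.03]
0.10 [0.34, -0.05]
0.15 [0.51, -0.06]
0.20 [0.68, -0.07]
0.25 [0.85, -0.06]
0.30 [1.01, -0.05]
0.35 [1.18, -0.03]
0.40 [1.35, 0.00]
```

Emit:
drive_tool(deltas=[{"hand":0,"offset":[0.17,-0.04,0],"angular":[0,0,0]},{"hand":0,"offset":[0.34,-0.07,0],"angular":[0,0,0]},{"hand":0,"offset":[0.51,-0.09,0],"angular":[0,0,0]},{"hand":0,"offset":[0.68,-0.1,0],"angular":[0,0,0]},{"hand":0,"offset":[0.85,-0.09,0],"angular":[0,0,0]},{"hand":0,"offset":[0.85,-0.09,0],"angular":[0,0,0]}])

```text
time: 18.25
tool_pos: [0.5786, -0.0341, 0.1117]
tcp_rot: [3.106, 0.468, 0.004]
wrist_force: [0.6, -1.2, 4.9]
width: 0.149
```

Run:
```python
from h import *
c,y=look();bolt(c)
c2=bot.read_camera("top");bolt(c2)
plan(y+4.02,[.05]*8)
```

```text
yaw tcp 0.758 dots {'r': np.float64(0.779), 'b': np.float64(0.782), 'y': np.float64(0.778)} red->ptr ccw 5.824  blue->ptr cw 1.859 F [ 1.34 -1.81  3.54] Ft 1.21 Fr 1.90 w 0.153 t 18.30 [ 0.5785 -0.0341  0.1117]
bolt end y 0.0814 n 880
bolt end y 0.0867 n 81
0.05 [0.17, 0.02]
0.10 [0.34, 0.05]
0.15 [0.50, 0.08]
0.20 [0.67, 0.13]
0.25 [0.83, 0.18]
0.30 [0.99, 0.24]
0.35 [1.14, 0.31]
0.40 [1.30, 0.38]
```

Emit:
drive_tool(deltas=[{"hand":0,"offset":[0.17,0.01,0],"angular":[0,0,0]},{"hand":0,"offset":[0.34,0.03,0],"angular":[0,0,0]},{"hand":0,"offset":[0.5,0.06,0],"angular":[0,0,0]},{"hand":0,"offset":[0.67,0.11,0],"angular":[0,0,0]},{"hand":0,"offset":[0.83,0.16,0],"angular":[0,0,0]},{"hand":0,"offset":[0.83,0.16,0],"angular":[0,0,0]}])

```text
time: 19.1
tool_pos: [0.5864, -0.0326, 0.1116]
tcp_rot: [3.106, 0.468, 0.002]
wrist_force: [1.8, -1.8, 4.7]
width: 0.15
```

Run:
```python
from h import *
c,y=look();bolt(c)
c2=bot.read_camera("top");bolt(c2)
plan(y+4.02,[.05]*8)
```

```text
yaw tcp 0.999 dots {'r': np.float64(1.017), 'b': np.float64(1.019), 'y': np.float64(1.015)} red->ptr ccw 5.586  blue->ptr cw 2.097 F [ 1.37 -1.37  5.05] Ft 0.89 Fr 1.72 w 0.152 t 19.15 [ 0.5865 -0.0326  0.1117]
bolt end y 0.0730 n 1216
bolt end y 0.0779 n 92
0.05 [0.16, 0.06]
0.10 [0.32, 0.12]
0.15 [0.47, 0.20]
0.20 [0.62, 0.28]
0.25 [0.76, 0.37]
0.30 [0.90, 0.46]
0.35 [1.04, 0.57]
0.40 [1.17, 0.68]
```

The bolt dropped about 9 mm at roughly 2.0 rad. Now I'll creep towards the dead stop and watch the force.

Emit:
drive_tool(deltas=[{"hand":0,"offset":[0.08,0.03,0],"angular":[0,0,0]},{"hand":0,"offset":[0.16,0.05,0],"angular":[0,0,0]},{"hand":0,"offset":[0.16,0.05,0],"angular":[0,0,0]}])

```text
time: 19.58
tool_pos: [0.5879, -0.0321, 0.1117]
tcp_rot: [3.106, 0.468, 0.002]
wrist_force: [-0.2, -2.6, 5.2]
width: 0.15
```

Emit:
drive_tool(deltas=[{"hand":0,"offset":[0.08,0.03,0],"angular":[0,0,0]},{"hand":0,"offset":[0.16,0.06,0],"angular":[0,0,0]},{"hand":0,"offset":[0.16,0.06,0],"angular":[0,0,0]}])

```text
time: 19.95
tool_pos: [0.5895, -0.0315, 0.1117]
tcp_rot: [3.106, 0.468, 0.002]
wrist_force: [0.6, -1.5, 4.8]
width: 0.146
```

Emit:
drive_tool(deltas=[{"hand":0,"offset":[0.08,0.04,0],"angular":[0,0,0]},{"hand":0,"offset":[0.15,0.07,0],"angular":[0,0,0]},{"hand":0,"offset":[0.15,0.07,0],"angular":[0,0,0]}])

```text
time: 20.32
tool_pos: [0.5911, -0.0308, 0.1117]
tcp_rot: [3.106, 0.468, 0.002]
wrist_force: [1.4, -2.0, 4.7]
width: 0.149
```

Emit:
drive_tool(deltas=[{"hand":0,"offset":[0.08,0.04,0],"angular":[0,0,0]},{"hand":0,"offset":[0.15,0.08,0],"angular":[0,0,0]},{"hand":0,"offset":[0.15,0.08,0],"angular":[0,0,0]}])

```text
time: 20.7
tool_pos: [0.5926, -0.03, 0.1117]
tcp_rot: [3.106, 0.467, 0.002]
wrist_force: [1.5, -2.1, 5.5]
width: 0.145
```

Emit:
drive_tool(deltas=[{"hand":0,"offset":[0.07,0.04,0],"angular":[0,0,0]},{"hand":0,"offset":[0.14,0.09,0],"angular":[0,0,0]},{"hand":0,"offset":[0.14,0.09,0],"angular":[0,0,0]}])

```text
time: 21.08
tool_pos: [0.594, -0.0291, 0.1117]
tcp_rot: [3.106, 0.468, 0.002]
wrist_force: [2.0, -2.7, 5.1]
width: 0.152
```

Emit:
drive_tool(deltas=[{"hand":0,"offset":[0.07,0.05,0],"angular":[0,0,0]},{"hand":0,"offset":[0.14,0.1,0],"angular":[0,0,0]},{"hand":0,"offset":[0.14,0.1,0],"angular":[0,0,0]}])

```text
time: 21.45
tool_pos: [0.5954, -0.0281, 0.1117]
tcp_rot: [3.106, 0.468, 0.002]
wrist_force: [0.9, -2.8, 4.6]
width: 0.146
```

Run:
```python
from h import *
c,y=look()
plan(y+4.02,[.05]*8)
```

```text
yaw tcp 1.301 dots {'r': np.float64(1.311), 'b': np.float64(1.347), 'g': np.float64(1.312), 'y': np.float64(1.309)} red->ptr ccw 5.283  blue->ptr cw 2.400 F [ 1.6  -2.52  4.54] Ft -0.12 Fr 2.98 w 0.147 t 21.50 [ 0.5955 -0.0282  0.1117]
0.05 [0.14, 0.10]
0.10 [0.26, 0.21]
0.15 [0.39, 0.33]
0.20 [0.51, 0.45]
0.25 [0.62, 0.58]
0.30 [0.72, 0.71]
0.35 [0.82, 0.85]
0.40 [0.91, 0.99]
```

Emit:
drive_tool(deltas=[{"hand":0,"offset":[0.08,0.04,0],"angular":[0,0,0]},{"hand":0,"offset":[0.15,0.08,0],"angular":[0,0,0]},{"hand":0,"offset":[0.15,0.08,0],"angular":[0,0,0]}])

```text
time: 21.88
tool_pos: [0.5968, -0.0272, 0.1117]
tcp_rot: [3.106, 0.468, 0.002]
wrist_force: [2.3, -2.7, 5.2]
width: 0.152
```

Emit:
drive_tool(deltas=[{"hand":0,"offset":[0.07,0.05,0],"angular":[0,0,0]},{"hand":0,"offset":[0.14,0.1,0],"angular":[0,0,0]},{"hand":0,"offset":[0.14,0.1,0],"angular":[0,0,0]}])

```text
time: 22.25
tool_pos: [0.5982, -0.0261, 0.1117]
tcp_rot: [3.106, 0.468, 0.002]
wrist_force: [1.4, -1.7, 4.9]
width: 0.15
```

Emit:
drive_tool(deltas=[{"hand":0,"offset":[0.07,0.06,0],"angular":[0,0,0]},{"hand":0,"offset":[0.13,0.11,0],"angular":[0,0,0]},{"hand":0,"offset":[0.13,0.11,0],"angular":[0,0,0]}])

```text
time: 22.62
tool_pos: [0.5995, -0.025, 0.1117]
tcp_rot: [3.106, 0.468, 0.002]
wrist_force: [1.3, -1.9, 5.8]
width: 0.153
```

Emit:
drive_tool(deltas=[{"hand":0,"offset":[0.06,0.06,0],"angular":[0,0,0]},{"hand":0,"offset":[0.12,0.12,0],"angular":[0,0,0]},{"hand":0,"offset":[0.12,0.12,0],"angular":[0,0,0]}])

```text
time: 23.0
tool_pos: [0.6001, -0.0245, 0.1116]
tcp_rot: [3.105, 0.468, -0.0]
wrist_force: [-0.1, -3.9, 6.3]
width: 0.149
```

The tool moved only half of the commanded step and the force rose, so this is possibly the stop. One more half step.

Emit:
drive_tool(deltas=[{"hand":0,"offset":[0.06,0.06,0],"angular":[0,0,0]},{"hand":0,"offset":[0.06,0.06,0],"angular":[0,0,0]},{"hand":0,"offset":[0.06,0.06,0],"angular":[0,0,0]}])

```text
time: 23.38
tool_pos: [0.6004, -0.0243, 0.1116]
tcp_rot: [3.105, 0.468, -0.001]
wrist_force: [-2.1, -5.0, 6.4]
width: 0.153
```

Run:
```python
from h import *
c,y=look();bolt(c);bolt(bot.read_camera("top"))
```

```text
yaw tcp 1.488 dots {'r': np.float64(1.476), 'g': np.float64(1.479), 'y': np.float64(1.476)} red->ptr ccw 5.126  blue->ptr cw 2.557 F [-0.52 -5.    6.73] Ft -3.83 Fr 3.24 w 0.148 t 23.43 [ 0.6004 -0.0243  0.1116]
bolt end y 0.0733 n 1380
bolt end y 0.0779 n 92
```

Emit:
drive_tool(deltas=[{"hand":0,"offset":[0.05,0.06,0],"angular":[0,0,0]},{"hand":0,"offset":[0.05,0.06,0],"angular":[0,0,0]},{"hand":0,"offset":[0.05,0.06,0],"angular":[0,0,0]}])

```text
time: 23.85
tool_pos: [0.6006, -0.0241, 0.1116]
tcp_rot: [3.104, 0.468, -0.002]
wrist_force: [-0.7, -6.5, 7.6]
width: 0.154
```

Run:
```python
from h import *
c,y=look()
```

```text
yaw tcp 1.497 dots {'r': np.float64(1.48), 'g': np.float64(1.483), 'y': np.float64(1.481)} red->ptr ccw 5.122  blue->ptr cw 2.561 F [-1.7  -5.82  7.44] Ft -5.27 Fr 3.00 w 0.154 t 23.90 [ 0.6006 -0.0241  0.1116]
```

The dial is now still at 1.48 with about 5 N at the crank, so it is at the dead stop. I'll ease off without turning it back, then release and lift.

Emit:
drive_tool(deltas=[{"hand":0,"offset":[-0.06,-0.07,0],"angular":[0,0,0]},{"hand":0,"offset":[-0.06,-0.07,0],"angular":[0,0,0]},{"hand":0.5,"offset":[-0.06,-0.07,0],"angular":[0,0,0]},{"hand":0.5,"offset":[-0.06,-0.07,0],"angular":[0,0,0]},{"hand":0.5,"offset":[-0.06,-0.07,0],"angular":[0,0,0]},{"hand":0.5,"offset":[-0.06,-0.07,2],"angular":[0,0,0]},{"hand":0.5,"offset":[-0.06,-0.07,5],"angular":[0,0,0]},{"hand":0.5,"offset":[-0.06,-0.07,8],"angular":[0,0,0]}])

```text
time: 24.9
tool_pos: [0.6009, -0.0232, 0.1935]
tcp_rot: [3.107, 0.468, 0.002]
wrist_force: [-0.1, 0.1, -0.3]
width: 0.496
```

Emit:
drive_tool(deltas=[{"hand":0.5,"offset":[-2,3,0],"angular":[0,0,0]},{"hand":0.5,"offset":[-4,6,1],"angular":[0,0,0]},{"hand":0.5,"offset":[-6,9,2],"angular":[0,0,0]},{"hand":0.5,"offset":[-8,10,2],"angular":[0,0,0]},{"hand":0.5,"offset":[-8,10,2],"angular":[0,0,0]},{"hand":0.5,"offset":[-8,10,2],"angular":[0,0,0]}])

```text
time: 25.65
tool_pos: [0.5208, 0.076, 0.2113]
tcp_rot: [3.106, 0.467, 0.001]
wrist_force: [-1.1, -0.4, -0.3]
width: 0.497
```

Run:
```python
from h import *
c,y=look();bolt(c)
cv2.imwrite("pics/w5.png",c["frame"])
B=.323;b=np.array([.5757,.0001])+ (.113-.009)*np.array([-np.sin(B),np.cos(B)]);print("pred knob",b,pix(c,[[*b,.129]]))
D=dots(c,[.5757,.0001]);print(fit(D))
```

```text
yaw tcp 4.487 dots {'r': np.float64(1.445), 'b': np.float64(1.434), 'g': np.float64(1.43), 'y': np.float64(1.444)} red->ptr ccw 5.165  blue->ptr cw 2.518 F [ 0.46  0.4  -0.55] Ft 0.61 Fr 0.00 w 0.501 t 25.70 [0.521  0.0759 0.2112]
bolt end y 0.0791 n 1283
pred knob [0.54268906 0.09872189] [[259.03168419 175.91014572]]
(array([5.75469295e-01, 3.36568828e-04]), np.float64(0.045515723846855836), np.float64(1.4379579376138685), array([0.05213952, 0.03135215, 0.02235649, 0.04152704]))
```

View pics/w5.png

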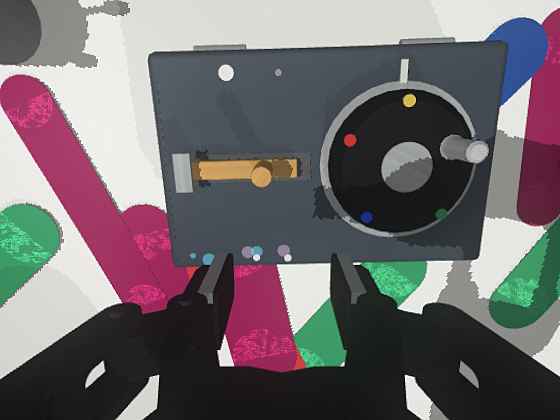

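The bolt knob's top at (261,177) matches the prediction, and the bolt is in by about 9 mm. The dial reads 1.44 against 1.48 while held, so it may have eased back by 0.04 rad. I'll straddle the bolt knob and try it very lightly.

Emit:
drive_tool(deltas=[{"hand":0.36,"offset":[1.1,1.1,0],"angular":[0,0,0]},{"hand":0.36,"offset":[2.2,2.2,-1],"angular":[0,0,0]},{"hand":0.36,"offset":[2.2,2.2,-4],"angular":[0,0,0]},{"hand":0.36,"offset":[2.2,2.2,-7],"angular":[0,0,0]},{"hand":0.36,"offset":[2.2,2.2,-9],"angular":[0,0,0]},{"hand":0.36,"offset":[2.2,2.2,-10.3],"angular":[0,0,0]},{"hand":0.36,"offset":[2.2,2.2,-10.3],"angular":[0,0,0]}])

```text
time: 26.58
tool_pos: [0.542, 0.0988, 0.1066]
tcp_rot: [-3.106, -0.468, 0.005]
wrist_force: [-0.6, -0.6, -0.5]
width: 0.359
```

Run:
```python
from h import *
c,y=look();bolt(c)
cv2.imwrite("pics/w6.png",c["frame"])
print(fit(dots(c,[.5757,.0001])))
```

```text
yaw tcp 4.186 dots {'r': np.float64(1.438), 'g': np.float64(1.347), 'y': np.float64(1.455)} red->ptr ccw 5.190  blue->ptr cw 2.493 F [1.1  0.8  0.28] Ft 1.35 Fr 0.10 w 0.361 t 26.62 [0.5427 0.0989 0.1078]
bolt end y 0.0790 n 2266
(array([0.57489027, 0.00235392]), np.float64(0.044857788730373487), np.float64(1.4024516942618042), array([0.87785859, 0.47686474, 0.90259327]))
```

View pics/w6.png

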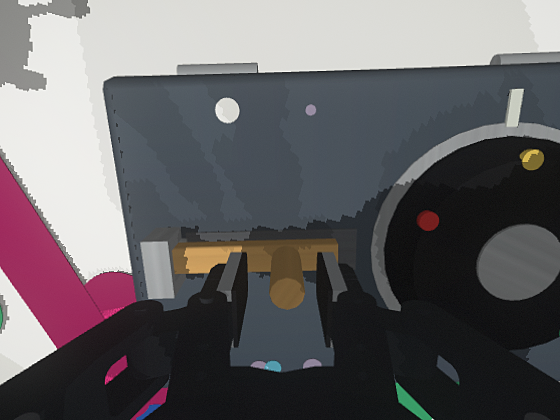

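The bolt knob at (288,290) stands midway between the pads. I'll approach with the left pad.

Emit:
drive_tool(deltas=[{"hand":0.36,"offset":[0.1,-0.3,0],"angular":[0,0,0]},{"hand":0.36,"offset":[0.19,-0.57,0],"angular":[0,0,0]},{"hand":0.36,"offset":[0.24,-0.71,0],"angular":[0,0,0]},{"hand":0.36,"offset":[0.24,-0.71,0],"angular":[0,0,0]}])

```text
time: 27.12
tool_pos: [0.5452, 0.0914, 0.1086]
tcp_rot: [3.107, 0.467, 0.001]
wrist_force: [-0.5, 0.3, -0.3]
width: 0.359
```

Emit:
drive_tool(deltas=[{"hand":0.36,"offset":[0.03,-0.09,0],"angular":[0,0,0]},{"hand":0.36,"offset":[0.03,-0.09,0],"angular":[0,0,0]}])

```text
time: 27.38
tool_pos: [0.5453, 0.0906, 0.1083]
tcp_rot: [3.107, 0.467, 0.0]
wrist_force: [-0.3, -1.1, 0.2]
width: 0.362
```

Emit:
drive_tool(deltas=[{"hand":0.36,"offset":[0.03,-0.09,0],"angular":[0,0,0]},{"hand":0.36,"offset":[0.03,-0.09,0],"angular":[0,0,0]}])

```text
time: 27.62
tool_pos: [0.5456, 0.0897, 0.1082]
tcp_rot: [3.107, 0.468, -0.0]
wrist_force: [-0.1, -0.1, -0.3]
width: 0.358
```

Run:
```python
from h import *
c,y=look();bolt(c)
```

```text
yaw tcp 4.189 dots {'r': np.float64(1.437), 'g': np.float64(1.432), 'y': np.float64(1.451)} red->ptr ccw 5.163  blue->ptr cw 2.520 F [-0.91  0.21  0.24] Ft -0.54 Fr -0.77 w 0.355 t 27.68 [0.5456 0.0898 0.1082]
bolt end y 0.0790 n 2500
```

Emit:
drive_tool(deltas=[{"hand":0.36,"offset":[0.03,-0.09,0],"angular":[0,0,0]},{"hand":0.36,"offset":[0.03,-0.09,0],"angular":[0,0,0]}])

```text
time: 27.92
tool_pos: [0.5459, 0.0888, 0.1082]
tcp_rot: [-3.107, -0.468, 0.0]
wrist_force: [0.2, -0.3, 0.2]
width: 0.355
```

Emit:
drive_tool(deltas=[{"hand":0.36,"offset":[0.03,-0.09,0],"angular":[0,0,0]},{"hand":0.36,"offset":[0.03,-0.09,0],"angular":[0,0,0]}])

```text
time: 28.18
tool_pos: [0.5462, 0.0879, 0.1083]
tcp_rot: [3.107, 0.468, 0.0]
wrist_force: [-0.2, 1.0, 0.2]
width: 0.357
```

Run:
```python
from h import *
c,y=look();bolt(c)
```

```text
yaw tcp 4.189 dots {'r': np.float64(1.436), 'g': np.float64(1.432), 'y': np.float64(1.45)} red->ptr ccw 5.164  blue->ptr cw 2.520 F [ 0.22  0.05 -1.04] Ft 0.19 Fr 0.11 w 0.360 t 28.23 [0.5462 0.0879 0.1083]
bolt end y 0.0776 n 2555
```

Emit:
drive_tool(deltas=[{"hand":0.36,"offset":[0.03,-0.1,0],"angular":[0,0,0]},{"hand":0.36,"offset":[0.03,-0.1,0],"angular":[0,0,0]}])

```text
time: 28.48
tool_pos: [0.5465, 0.0869, 0.1083]
tcp_rot: [-3.107, -0.468, -0.0]
wrist_force: [0.0, -0.4, 0.1]
width: 0.36
```

Run:
```python
from h import *
c,y=look();bolt(c)
```

```text
yaw tcp 4.190 dots {'r': np.float64(1.436), 'g': np.float64(1.431), 'y': np.float64(1.451)} red->ptr ccw 5.164  blue->ptr cw 2.519 F [-0.32  0.29  0.42] Ft -0.05 Fr -0.43 w 0.362 t 28.52 [0.5465 0.0869 0.1083]
bolt end y 0.0765 n 2606
```

It slides with under 1 N. Continuing.

Emit:
drive_tool(deltas=[{"hand":0.36,"offset":[0.03,-0.08,0],"angular":[0,0,0]},{"hand":0.36,"offset":[0.05,-0.15,0],"angular":[0,0,0]},{"hand":0.36,"offset":[0.05,-0.15,0],"angular":[0,0,0]}])

```text
time: 28.9
tool_pos: [0.547, 0.0854, 0.1082]
tcp_rot: [3.107, 0.467, 0.0]
wrist_force: [-0.2, 0.4, -1.3]
width: 0.36
```

Run:
```python
from h import *
c,y=look();bolt(c)
```

```text
yaw tcp 4.190 dots {'r': np.float64(1.436), 'g': np.float64(1.431), 'y': np.float64(1.45)} red->ptr ccw 5.164  blue->ptr cw 2.519 F [ 0.31  1.05 -0.17] Ft 0.93 Fr -0.58 w 0.359 t 28.95 [0.547  0.0854 0.1083]
bolt end y 0.0749 n 2663
```

Emit:
drive_tool(deltas=[{"hand":0.36,"offset":[0.03,-0.1,0],"angular":[0,0,0]},{"hand":0.36,"offset":[0.06,-0.19,0],"angular":[0,0,0]},{"hand":0.36,"offset":[0.06,-0.19,0],"angular":[0,0,0]}])

```text
time: 29.32
tool_pos: [0.5476, 0.0835, 0.1083]
tcp_rot: [3.107, 0.468, 0.0]
wrist_force: [-0.5, 0.5, -0.5]
width: 0.363
```

Emit:
drive_tool(deltas=[{"hand":0.36,"offset":[0.03,-0.1,0],"angular":[0,0,0]},{"hand":0.36,"offset":[0.06,-0.19,0],"angular":[0,0,0]},{"hand":0.36,"offset":[0.06,-0.19,0],"angular":[0,0,0]}])

```text
time: 29.7
tool_pos: [0.5483, 0.0816, 0.1083]
tcp_rot: [3.107, 0.468, 0.0]
wrist_force: [0.5, 1.9, -0.4]
width: 0.36
```

Run:
```python
from h import *
c,y=look();bolt(c)
```

```text
yaw tcp 4.191 dots {'r': np.float64(1.436), 'g': np.float64(1.43), 'y': np.float64(1.45)} red->ptr ccw 5.164  blue->ptr cw 2.519 F [ 0.27  0.58 -0.28] Ft 0.58 Fr -0.26 w 0.363 t 29.75 [0.5483 0.0816 0.1083]
bolt end y 0.0709 n 2831
```

Emit:
drive_tool(deltas=[{"hand":0.36,"offset":[0.03,-0.1,0],"angular":[0,0,0]},{"hand":0.36,"offset":[0.06,-0.19,0],"angular":[0,0,0]},{"hand":0.36,"offset":[0.06,-0.19,0],"angular":[0,0,0]}])

```text
time: 30.12
tool_pos: [0.5489, 0.0797, 0.1083]
tcp_rot: [3.107, 0.468, 0.0]
wrist_force: [0.0, 1.5, -0.4]
width: 0.358
```

Emit:
drive_tool(deltas=[{"hand":0.36,"offset":[0.03,-0.1,0],"angular":[0,0,0]},{"hand":0.36,"offset":[0.03,-0.1,0],"angular":[0,0,0]}])

```text
time: 30.38
tool_pos: [0.5491, 0.0787, 0.1083]
tcp_rot: [3.107, 0.467, 0.0]
wrist_force: [1.0, 0.9, 0.4]
width: 0.36
```

Run:
```python
from h import *
c,y=look();bolt(c)
```

```text
yaw tcp 4.192 dots {'r': np.float64(1.436), 'g': np.float64(1.431), 'y': np.float64(1.451)} red->ptr ccw 5.164  blue->ptr cw 2.519 F [ 0.54  1.76 -0.61] Ft 1.57 Fr -0.95 w 0.357 t 30.43 [0.5492 0.0787 0.1083]
bolt end y 0.0679 n 2961
```

Emit:
drive_tool(deltas=[{"hand":0.36,"offset":[0.03,-0.1,0],"angular":[0,0,0]},{"hand":0.36,"offset":[0.03,-0.1,0],"angular":[0,0,0]}])

```text
time: 30.68
tool_pos: [0.5494, 0.0778, 0.1083]
tcp_rot: [-3.106, -0.467, -0.0]
wrist_force: [0.4, 1.4, 0.2]
width: 0.358
```

Run:
```python
from h import *
c,y=look();bolt(c)
```

```text
yaw tcp 4.193 dots {'r': np.float64(1.435), 'g': np.float64(1.432), 'y': np.float64(1.45)} red->ptr ccw 5.164  blue->ptr cw 2.519 F [0.14 1.76 0.64] Ft 1.28 Fr -1.22 w 0.359 t 30.73 [0.5494 0.0778 0.1082]
bolt end y 0.0670 n 2999
```

Emit:
drive_tool(deltas=[{"hand":0.36,"offset":[0.03,-0.1,0],"angular":[0,0,0]},{"hand":0.36,"offset":[0.03,-0.1,0],"angular":[0,0,0]}])

```text
time: 30.98
tool_pos: [0.5495, 0.0777, 0.1083]
tcp_rot: [-3.105, -0.467, 0.0]
wrist_force: [-1.2, 5.6, -0.4]
width: 0.358
```

Run:
```python
from h import *
c,y=look();bolt(c)
```

```text
yaw tcp 4.193 dots {'r': np.float64(1.436), 'g': np.float64(1.431), 'y': np.float64(1.45)} red->ptr ccw 5.164  blue->ptr cw 2.519 F [ 0.17  5.15 -0.23] Ft 3.55 Fr -3.74 w 0.362 t 31.02 [0.5495 0.0777 0.1083]
bolt end y 0.0669 n 3003
```

Motion stopped at about 5.5 N. One small confirming nudge, then back off and lift clear for a look.

Emit:
drive_tool(deltas=[{"hand":0.36,"offset":[0.02,-0.06,0],"angular":[0,0,0]},{"hand":0.36,"offset":[0.02,-0.06,0],"angular":[0,0,0]}])

```text
time: 31.28
tool_pos: [0.5494, 0.0776, 0.1082]
tcp_rot: [-3.104, -0.466, 0.001]
wrist_force: [-1.7, 7.0, -0.3]
width: 0.361
```

Emit:
drive_tool(deltas=[{"hand":0.36,"offset":[-0.1,0.3,0],"angular":[0,0,0]},{"hand":0.36,"offset":[-0.27,0.8,0],"angular":[0,0,0]},{"hand":0.36,"offset":[-0.27,0.8,1],"angular":[0,0,0]},{"hand":0.36,"offset":[-0.27,0.8,4],"angular":[0,0,0]},{"hand":0.36,"offset":[-0.8,0.5,8],"angular":[0,0,0]},{"hand":0.36,"offset":[-3,0,10.3],"angular":[0,0,0]},{"hand":0.36,"offset":[-3,0,10.3],"angular":[0,0,0]},{"hand":0.36,"offset":[-3,0,10.3],"angular":[0,0,0]}])

```text
time: 32.28
tool_pos: [0.52, 0.076, 0.211]
tcp_rot: [3.106, 0.467, 0.0]
wrist_force: [0.4, -0.1, -0.9]
width: 0.36
```

Run:
```python
from h import *
c,y=look();bolt(c)
cv2.imwrite("pics/w7.png",c["frame"])
B=.323
for t in(.022,.019,.013):
    b=np.array([.5755,.0003])+(.113-t)*np.array([-np.sin(B),np.cos(B)]);print(t,pix(c,[[*b,.129]]))
crop(c,100,20,400,260,2,"w8.png")
```

```text
yaw tcp 4.497 dots {'r': np.float64(1.442), 'b': np.float64(1.436), 'g': np.float64(1.43), 'y': np.float64(1.444)} red->ptr ccw 5.165  blue->ptr cw 2.518 F [-0.38 -0.36  0.02] Ft -0.52 Fr 0.02 w 0.356 t 32.33 [0.5197 0.076  0.2103]
bolt end y 0.0676 n 1492
0.022 [[279.00519712 174.54459078]]
0.019 [[274.3982343  174.65162261]]
0.013 [[265.18580624 174.86472252]]
```

View pics/w8.png

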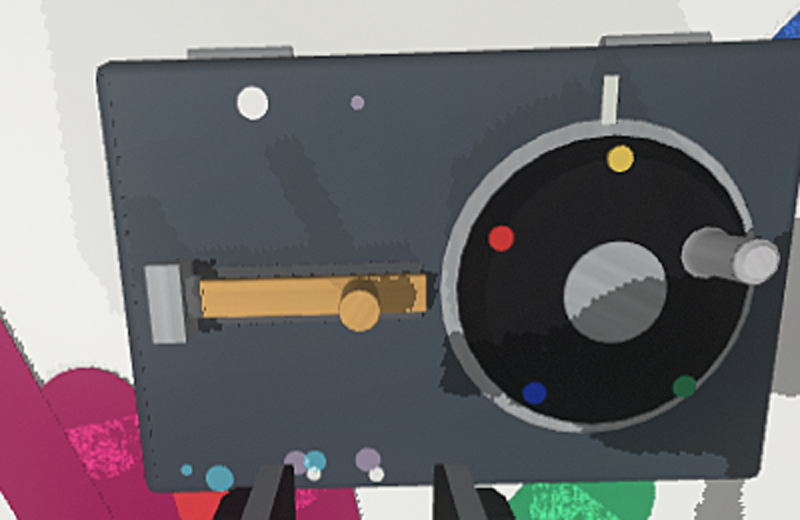

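The bolt knob's top is at (280,175), and full draw predicts (279,174.5). The dial is unmoved, the robot is clear, and the bottle, jar and pot were never approached.

```bash
python3 -c "
from workcell import bot
print(bot.finish_job(), bot.read_state()['time'])"
```

```text
the job is handed in; nothing more can be done
the job is handed in; nothing more can be done
```

The lockbox is unlocked: the combination is dialled, the bolt is fully drawn, and I handed the job in with the robot clear at about 32 s.

- **Red stop:** turning counter-clockwise, red stopped at its second arrival, within about 0.01 rad of the pointer.
- **Blue stop:** turning clockwise, blue stopped at its second arrival, about 0.01 rad short of the pointer.
- **Bolt drop and dead stop:** in the last counter-clockwise turn the bolt dropped about 9 mm at roughly 2.0 rad past blue. The dial stopped dead at about 2.55 rad, with about 5 N at the crank.
- **Bolt:** I slid it with 1 to 2 N to its end stop, where a confirming push reached about 7 N. The last image puts its knob at (280,175), against (279,174.5) predicted for the full 22 mm. The coarser step-by-step readings added up to about 21 mm.
- **Dial after release:** it read about 0.04 rad less than when held at the stop (1.44 against 1.48 rad). The bolt still slid freely, and the dial did not move after that.
- **Bottle, jar and pot:** the arm never went near them, but I did not re-measure their positions at the end.

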